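# Latch the drying crate

### The arm

A 6-joint arm with a two-finger parallel gripper is mounted at the origin on the work surface. World frame = base frame: x ahead of the robot, y to its left, z up, the work surface at z = 0. Lengths are in m, angles in rad, forces in N, time in s.
With the tool pointing down it reaches from about 0.2 to 0.875 m from the base axis. Payload 3.4 kg.
Tool frame: the origin (TCP) lies between the finger pads; the fingertips stand 25 mm ahead of it and the grasp point (between the pads) lies 6 mm ahead of it (r.nose_length is the z of the fingertips in the tool frame, in m); z points along the fingers, y is the line along which they close (so a half turn about z gives the same grasp; the last joint's range is limited). The gripper opens to 94 mm and grips with 3 to 60 N. Pads are 16 mm wide; open, the fingers measure 119 mm over their backs; the gripper's body (75 mm by 177 mm) begins 78 mm behind the grasp point.
Start: joints at [1.075, 0.276, 1.505, -0, 1.361, -0.121], TCP at [0.211, 0.535, 0.23] pointing down, gripper open.
Joint ranges: [-2.89, 2.89], [-0.75, 2.08], [0.22, 2.7], [-1.18, 4.32], [0.11, 2.71], [-2.7, 2.7]. Speed limits (rad/s): [2.57, 2.57, 3.14, 3.14, 3.14, 3.14].

### API

Orientations are given as a unit quaternion [w, x, y, z].
In Python, from plant import r, gripper_to, inverse_kinematics, vision, models, telemetry gives the robot as it stands. Calls block until the motion is done:
- r.move_to(position, orientation): joint-space move of the TCP to a pose.
- r.move_l(position, rot=None, vel=0.15, guard=None): straight line of the TCP; rot=None keeps the orientation; vel is the mean speed in m/s. With guard (N) it stops when the force on the tool has changed by that much, and returns True; else False.
- r.movej(angles): joint-space move.
- gripper_to(opening, f_grip=None): finger opening in m; f_grip is the grip in N (None keeps the last); returns when the fingers have stopped.
- r.hold(seconds).
- inverse_kinematics(position, orientation): joint angles nearest the present ones, or None.
- vision.snapshot(name): name is "scene" or "top" or "wrist"; returns the picture (384x512x3 uint8, red, green, blue); there is no depth.
- vision.get_calibration(name): a dict with "fx", "fy", "cx", "cy" (pixels), "position" and "orientation" of the camera in the world. Camera axes: x right, y down, z forward; pixel columns grow to the right and rows downward; lengths in m; the calibration is good to about 2 mm. A picture is of the moment at which its call begins: read the wrist's pose just before it. get_calibration takes no time and is no camera call; for the wrist camera it gives the pose at the moment of the call.
A pose or a line that the arm cannot do raises r.PlanningError and nothing moves.
- r.sign_off(): hands the job in; it is judged then, once.
Trained networks look in the newest picture that a camera, given by its name, has taken for a name from the list of things; names that differ only in an ending like _2 or _b are one class to them, and where a whole thing is asked for, a point or a joint stands for the part that bears it (a point fixed in the world has none). Each returns a list of dicts, best first, with "score" (0 to 1); they miss things now and then, are a little off and sometimes report something else, mostly with a low value. They report only what shows in the picture. A call takes as long as a camera call.
- models.boxes_of(thing, camera): "at" ([x, y, z] in m, in world coordinates, good to about 4 mm: the middle of the surface that is visible of it).
- models.regions_of(thing, camera): "pixels" (384x512 bool, what is visible of it).
- models.mark_of(thing, camera): "at" ([x, y, z] in m, in world coordinates, good to about 4 mm: a listed point, or the origin of a listed thing).
Readings, each from a call of its own:
- telemetry.current_t(): time.
- telemetry.current_joints(): joint angles.
- telemetry.current_dq(): joint speeds.
- telemetry.current_joint_efforts(): joint torques, N m.
- telemetry.current_ee_pos(): TCP position.
- telemetry.current_tool_rot(): TCP orientation.
- telemetry.current_wrist_force(): force on the tool from outside, world axes, zero at the start.
- telemetry.current_torque(): the same for the moment, N m.
- telemetry.current_opening(): finger opening in m.
- telemetry.current_finger_force(): force on a finger pad.
Only numpy, scipy, OpenCV 4.12 (cv2) and the standard library are available. Lean on these libraries where they do the work, as an engineer would, in place of code of your own. Each camera call takes 0.05 s, during which the arm holds its last target. There are 200 camera calls.

### The job

One of the two wooden drying crates on the pottery table, the one with clay elephants inside, has been left with its front gate ajar. Lift that gate's drop bar by its upright tab, swing the gate fully shut, and let the bar drop back down behind the lip of the steel catch so that the gate is latched.

Things in the scene. Friction and masses are not known exactly. Their poses are not given: they have to be found in the camera images.
- gate_hinge (a point): On the vertical hinge axis of the open crate's gate, at table height, fixed to the crate: z up, x into the crate, y left along its front. Crate: wooden slats, 200 deep, 300 wide, 112 mm high, fixed; its twin (mugs inside) is already latched. The shut gate runs 236 mm from here along -y, 18 mm thick, top 110 mm up. Catch post at y -240 to -270 mm.
- gate (a joint): Gate angle, rad: 0 = fully shut (stops there); grows as the free end swings out of the crate's front towards the robot, clockwise from above (starts 0.45 to 0.8, limit 1.3). It stays where left. The catch, a steel U open at the top: front lip 8 mm thick, 16 mm in front of the shut bar, 150 mm above the table; with the bar down it stops the gate at 0.15 rad. Back lip behind the bar, 165 mm high.
- bar (a joint): Angle, rad, of the dark wooden drop bar on the gate: 0 = level, at rest; grows as the free end is lifted (limit 1.2); falls by its weight. Bar 12 mm thick, 20 mm high, above the gate's top in its plane, underside 125 mm above the table. Pivot 50 mm from the hinge axis, 135 mm above the table; far end 285 mm from the hinge axis. Passes over the catch's lip above 0.13 rad.
- bar_grip (a point): In the bar's upright tab: 14 mm thick along the gate's normal (pinch across this), 36 mm long, 50 mm tall. Point at mid-length, 20 mm below the tab's top, 30 mm above the bar's top; from the pivot 120 mm along the bar and 40 mm up (bar level: 170 mm from the hinge axis, 175 mm above the table). Axes: x gate normal, -y along the bar to its free end. Free space beside it.

How it is judged:
By the outcome, as a careful person would: the job done as asked, in the order asked, and still so for the second after the job is handed in, with the robot touching nothing.
It also fails if it takes over 40 s, if anything falls off the work surface, if the arm or the gripper's body presses on something with over 40 N, if the wrist force passes 120 N, or if a joint passes its speed limit or range.

## Working session

There is one attempt and no reset: what is moved stays moved. The work goes in short steps, each a Python script; the robot and the scene stay as the last script left them, time stands still between calls to the robot, and variables do not carry over. Pictures are saved under pics/ and viewed, at most 10 in all, crops included, and the job is handed in when it is done.

```bash
mkdir -p pics; python3 - <<'E'
from plant import *
import cv2,numpy as np
ims=[]
for c in ("scene","top"):
    im=vision.snapshot(c);ims.append(im[:,:,::-1])
    for t in ("gate_hinge","bar_grip"):
        print(c,t,[(np.round(d['at'],3),round(d['score'],2)) for d in models.mark_of(t,c)][:4])
    k=vision.get_calibration(c);print(k)
cv2.imwrite("pics/a.png",cv2.resize(np.vstack(ims),(800,1200))[:600]);cv2.imwrite("pics/b.png",cv2.resize(ims[1],(800,600)))
print(telemetry.current_tool_rot(),telemetry.current_t(),r.nose_length)
E
```

```text
scene gate_hinge [(array([ 0.582, -0.118,  0.002]), 0.59)]
scene bar_grip [(array([ 0.487, -0.253,  0.172]), 0.79)]
{'fx': 356.82083576697, 'fy': 356.82083576697, 'cx': 258.58726286106986, 'cy': 186.91376444832156, 'position': array([0.99875891, 0.49885184, 0.69053149]), 'orientation': array([-0.14652829,  0.30523903,  0.85398717, -0.39505   ])}
top gate_hinge [(array([ 0.584, -0.115, -0.004]), 0.82)]
top bar_grip [(array([ 0.486, -0.251,  0.177]), 0.66)]
{'fx': 421.7349340923553, 'fy': 421.7349340923553, 'cx': 248.6870082950163, 'cy': 186.06017685013674, 'position': array([0.36610709, 0.01623082, 1.22270836]), 'orientation': array([-0.07659136,  0.73012049, -0.67575693,  0.06641091])}
[-7.87195918e-05  1.86300504e-01  9.82492779e-01 -2.33502059e-04] 0.3 0.025
```

View pics/a.png

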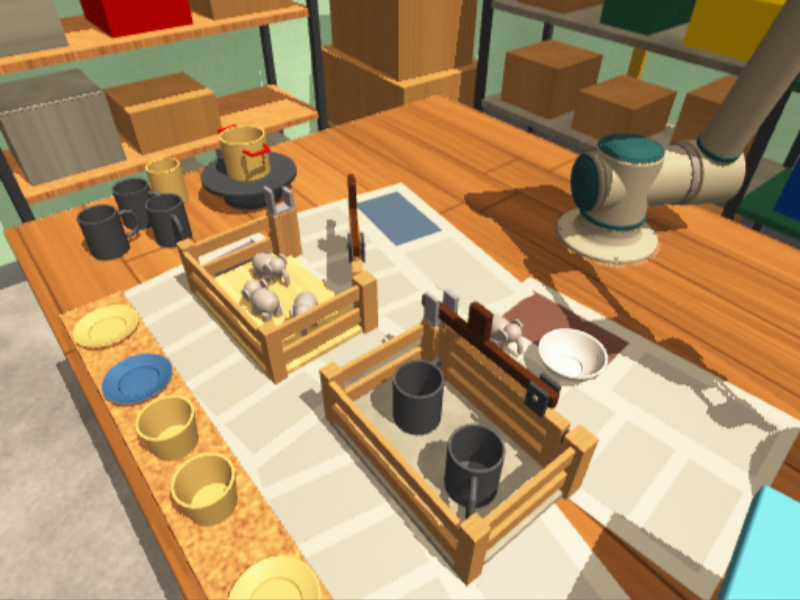

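View pics/b.png

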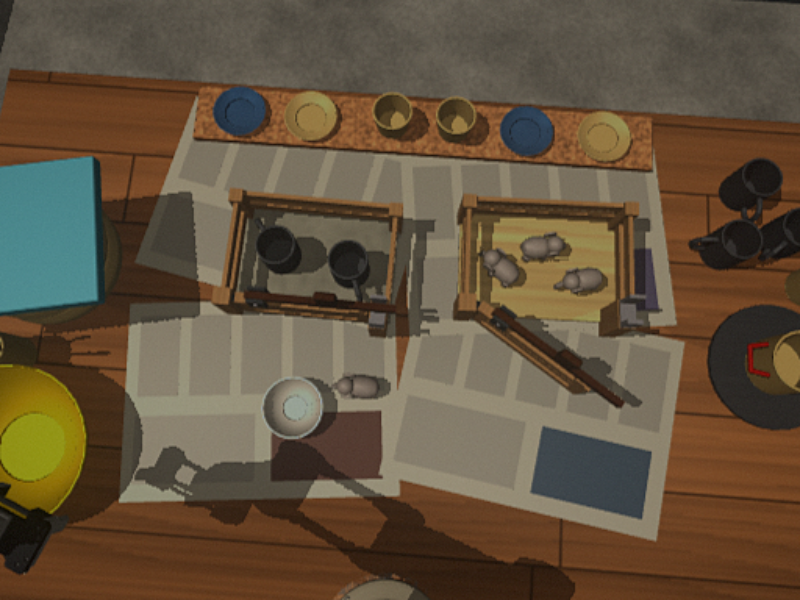

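The top view (800×600 scale) shows the elephant crate on the right. Its bar runs from about (493,312) to (622,403), the catch is near (633,315), and the rear posts are at (468,202) and (630,208). The crate on the left holds mugs and is latched.

```bash
cat > h.py <<'E'
from plant import *
import cv2,numpy as np
from scipy.spatial.transform import Rotation as R
def rot(q): return R.from_quat(np.asarray(q)[[1,2,3,0]])
def px(k,u,v,z):
    d=rot(k['orientation']).apply([(u-k['cx'])/k['fx'],(v-k['cy'])/k['fy'],1]);p=k['position'];return p+d*(z-p[2])/d[2]
def down(phi,tilt=0):  # tool z down; tool x along gate direction phi (world yaw), tilted up by lift angle; y = gate normal
    x=np.array([np.cos(phi),np.sin(phi),0]);z=np.array([0,0,-1.]);
    x,z=x*np.cos(tilt)-z*np.sin(tilt), z*np.cos(tilt)+x*np.sin(tilt)
    q=R.from_matrix(np.c_[x,np.cross(z,x),z]).as_quat();return q[[3,0,1,2]]
E
python3 - <<'E'
from h import *
k=vision.get_calibration("top");s=.64
P={n:px(k,u*s,v*s,z) for n,u,v,z in [("rl",468,202,.112),("rr",630,208,.112),("fl",467,312,.112),("catch",630,315,.157),("b0",493,312,.145),("b1",622,403,.145)]}
for n in P: print(n,P[n].round(3))
a=lambda v:np.arctan2(v[1],v[0])
print("crate -y yaw",a(P["rr"]-P["rl"]),a(P["catch"][:2]-[.583,-.117]),"gate yaw",a(P["b1"]-P["b0"]),a(np.array([.4865,-.252])-[.583,-.1165]))
vision.snapshot("top")
m=models.regions_of("bar","top")
for d in m[:3]:
    v,u=np.nonzero(d['pixels']);l=cv2.fitLine(np.c_[u,v].astype(np.float32),cv2.DIST_HUBER,0,.01,.01).ravel()
    p=px(k,l[2],l[3],.15);q=px(k,l[2]+20*l[0],l[3]+20*l[1],.15);print(d['score'],len(u),p,a(q-p))
E
```

```text
rl [ 0.764 -0.086  0.112]
rr [ 0.774 -0.371  0.112]
fl [ 0.567 -0.095  0.112]
catch [ 0.574 -0.356  0.157]
b0 [ 0.564 -0.135  0.145]
b1 [ 0.432 -0.348  0.145]
crate -y yaw -1.5340568468476081 -1.6081063247345204 gate yaw -2.126062567425519 -2.189648189648601
0.79 801 [ 0.49484682 -0.24372467  0.15      ] -2.1523214696394004
```

```bash
cat >> h.py <<'E'
def pose(H,yaw,lift,Rg=.17,flip=False,dz=0.):
    """TCP pose gripping the tab, gate pointing along yaw, bar lifted"""
    e=np.array([np.cos(yaw),np.sin(yaw),0]);c,s=np.cos(lift),np.sin(lift);b=Rg-.05
    q=down(yaw,lift)
    p=np.array([H[0],H[1],0])+e*(.05+b*c-.04*s)+np.array([0,0,.135+b*s+.04*c+dz])
    p=p-rot(q).apply([0,0,.006])
    if flip:
        w=(rot(q)*R.from_euler('z',np.pi)).as_quat();q=w[[3,0,1,2]]
    return p,q
E
python3 - <<'E'
from h import *
H=(.583,-.116)
for f in (0,1):
    print([np.round(x,2) if (x:=inverse_kinematics(*pose(H,y,l,flip=f,dz=d))) is not None else None for y,l,d in [(-2.16,0,.09),(-2.16,.27,0),(-1.5,.27,0)]])
f=[f for f in (0,1) if all(inverse_kinematics(*pose(H,y,l,flip=f)) is not None for y,l in [(-2.16,.27),(-1.5,.27)])]
f=min(f,key=lambda f:abs(inverse_kinematics(*pose(H,-1.8,.27,flip=f))[5]))
print("flip",f)
gripper_to(.06,20)
p,q=pose(H,-2.16,0,flip=f,dz=.11)
r.move_to([.211,.4,.35],telemetry.current_tool_rot()); r.move_to(p,q)
k=vision.get_calibration("wrist");im=vision.snapshot("wrist")
print(p,[(np.round(d['at'],4),round(d['score'],2)) for d in models.mark_of("bar_grip","wrist")])
print([(np.round(d['at'],4),round(d['score'],2)) for d in models.mark_of("gate_hinge","wrist")])
print(telemetry.current_t(),k)
cv2.imwrite("pics/w1.png",cv2.resize(im[:,:,::-1],(800,600)))
E
```

```text
[None, None, None]
[array([-0.61,  0.22,  1.48, -0.  ,  1.44, -0.02]), array([-0.41,  0.3 ,  1.56, -0.27,  1.35,  0.25]), array([-0.4 ,  0.35,  1.48, -0.26,  1.2 , -0.39])]
flip 1
[ 0.48853115 -0.25733519  0.291     ] [(array([ 0.4952, -0.253 ,  0.1788]), 0.81)]
[(array([ 0.5829, -0.1179,  0.0057]), 0.74)]
4.5333 {'fx': 328.3869182668778, 'fy': 328.3869182668778, 'cx': 250.6665849837521, 'cy': 201.00943720476505, 'position': array([ 0.53086943, -0.19331619,  0.4460453 ]), 'orientation': array([ 0.12629063,  0.94873064, -0.28727867, -0.03783943])}
```

View pics/w1.png

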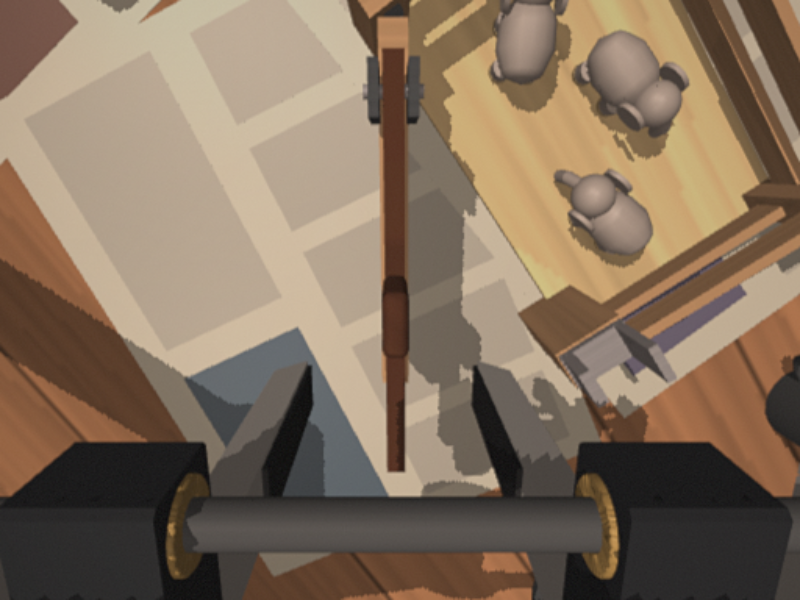

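The wrist view shows the bar lined up with the image column at u≈394. The tab top is at about (394,317), between the fingers' closing plane and the pivot at (393,90). I'll refine the tab position, grasp it and lift.

```bash
python3 - <<'E'
from h import *
k=vision.get_calibration("wrist");s=.64
g=px(k,394.5*s,318*s,.195);a=px(k,394*s,60*s,.145);b=px(k,396.5*s,465*s,.145)
yaw=np.arctan2(*(b-a)[1::-1]);print("tab",g,"yaw",yaw,"bar ends",a,b)
tab=.6*g[:2]+.4*np.array([.4952,-.253]);e=np.array([np.cos(yaw),np.sin(yaw)])
tab=g[:2]+e*((tab-g[:2])@e)      # keep image's lateral position
H=tab-.17*e;print("H",H,tab)
np.save("H.npy",[*H,yaw])
p,q=pose(H,yaw,0,flip=1,dz=.11);r.move_to(p,q)
p,q=pose(H,yaw,0,flip=1);print("guard",r.move_l(p,q,vel=.1,guard=8))
print(telemetry.current_ee_pos()-p)
gripper_to(0.0,25);print(telemetry.current_opening(),telemetry.current_finger_force(),telemetry.current_wrist_force(),telemetry.current_t())
E
```

```text
tab [ 0.49331547 -0.25267495  0.195     ] yaw -2.1508744057946028 bar ends [ 0.56508468 -0.14476457  0.145     ] [ 0.43113973 -0.34917328  0.145     ]
H [ 0.58665748 -0.11022896] [ 0.49348231 -0.25242034]
guard False
[ 0.00044347 -0.00028057  0.00066654]
0.01358031806102223 24.999951124191284 [-1.07774848  0.11275192  0.1892538 ] 6.8083
```

```bash
python3 - <<'E'
from h import *
*H,yaw=np.load("H.npy")
for l in np.linspace(.05,.25,5):
    p,q=pose(H,yaw,l,flip=1);g=r.move_l(p,q,vel=.08,guard=25)
    print(round(l,2),g,telemetry.current_wrist_force().round(1))
    if g: break
im=vision.snapshot("scene");cv2.imwrite("pics/s1.png",cv2.resize(im[60:240,90:330,::-1],(800,600)))
print(telemetry.current_opening(),telemetry.current_t())
E
```

```text
0.05 False [ 0.1 -1.4  0.8]
0.1 False [-0.5 -1.6 -1.2]
0.15 False [-0.2 -0.2 -1. ]
0.2 False [-0.1 -0.7 -1.1]
0.25 False [-0.7  0.5 -2.4]
0.013756042740916718 8.1083
```

View pics/s1.png

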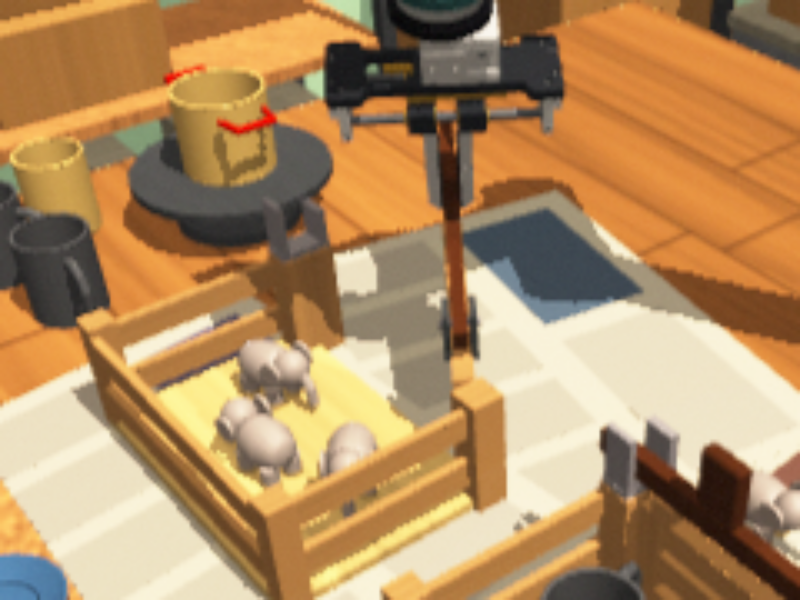

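The tab is held between the fingers, the bar is raised, and the catch is clear. Next is the swing until the gate stops.

```bash
python3 - <<'E'
from h import *
*H,yaw=np.load("H.npy")
for y in [*np.arange(yaw+.07,-1.66,.07),*np.arange(-1.65,-1.44,.02)]:
    p,q=pose(H,y,.25,flip=1);g=r.move_l(p,q,vel=.06,guard=12)
    print(round(y,3),g,telemetry.current_wrist_force().round(1))
    if g: break
    last=y
np.save("end.npy",[last,y])
print(telemetry.current_opening(),telemetry.current_t(),telemetry.current_ee_pos()-p)
im=vision.snapshot("scene");cv2.imwrite("pics/s2.png",cv2.resize(im[60:240,90:330,::-1],(800,600)))
E
```

```text
-2.081 False [ 0.   1.6 -3.7]
-2.011 False [-0.1  1.1 -3.5]
-1.941 False [-0.9  1.4 -4. ]
-1.871 False [-1.2  2.9 -4.3]
-1.801 False [-1.8  3.2 -3.4]
-1.731 False [-2.   3.6 -4.5]
-1.661 False [-1.2  4.4 -3.9]
-1.65 False [-1.6  5.2 -5.4]
-1.63 False [-2.1  4.3 -4.4]
-1.61 False [-1.6  3.9 -4.3]
-1.59 False [-2.   5.4 -4.8]
-1.57 False [-2.9  4.9 -3.8]
-1.55 False [-3.6  4.7 -3.8]
-1.53 False [-9.6  3.6 -2.7]
-1.51 False [-13.5   2.6  -1.1]
-1.49 False [-19.1   2.3  -1. ]
-1.47 False [-24.2   0.2   1.1]
-1.45 False [-29.3  -1.    2.3]
0.01491126477776788 13.1917 [-0.01648408 -0.00142158 -0.00292462]
```

View pics/s2.png

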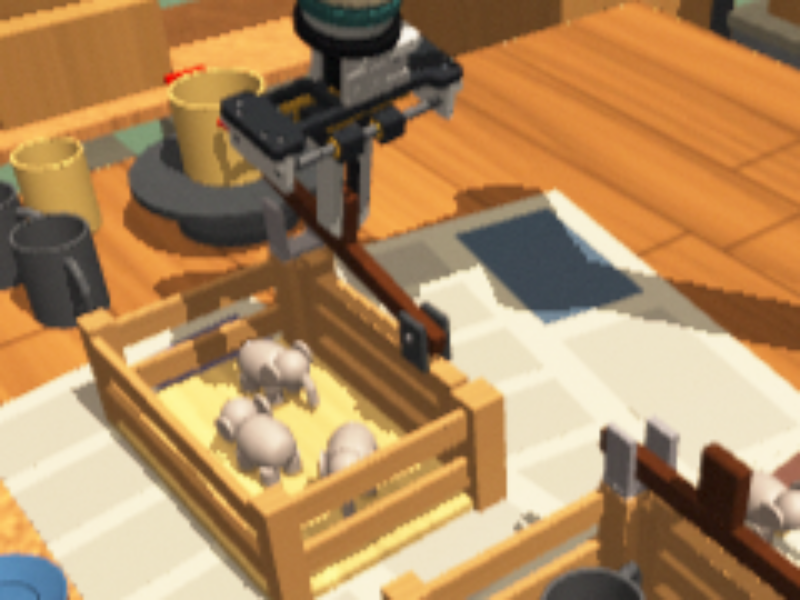

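The gate met its stop at yaw ≈ -1.54, and the bar is above the catch with its tip behind the front lip. I'll ease to a light press, lower the bar and release.

```bash
python3 - <<'E'
from h import *
*H,_=np.load("H.npy");y=-1.522
for l in [.25,.2,.15,.1,.05,0.01]:
    p,q=pose(H,y,l,flip=1);g=r.move_l(p,q,vel=.06,guard=25)
    print(l,g,telemetry.current_wrist_force().round(1),(telemetry.current_ee_pos()-p).round(4))
    if g: break
gripper_to(.05);r.hold(.3)
print(telemetry.current_wrist_force().round(1))
p=telemetry.current_ee_pos();r.move_l(p+[0,0,.12],vel=.12)
p,q=pose(H,y,0,flip=1,dz=.12);r.move_l(p+[-.12,.1,.05],vel=.2)
im=vision.snapshot("scene");im2=vision.snapshot("top")
print([d['at'].round(4) for d in models.mark_of("bar_grip","top")], telemetry.current_t(),telemetry.current_wrist_force().round(1))
cv2.imwrite("pics/s3.png",np.vstack([cv2.resize(x[:,:,::-1],(400,300),interpolation=cv2.INTER_CUBIC) for x in (im[60:240,90:330],im2[110:260,280:480])]))
E
```

```text
0.25 True [-0.3 -1.9  2. ] [-0.0061 -0.0003 -0.0017]
[ 0.2  0.3 -0.7]
[] 16.675 [-0.8  0.7  0.2]
```

View pics/s3.png

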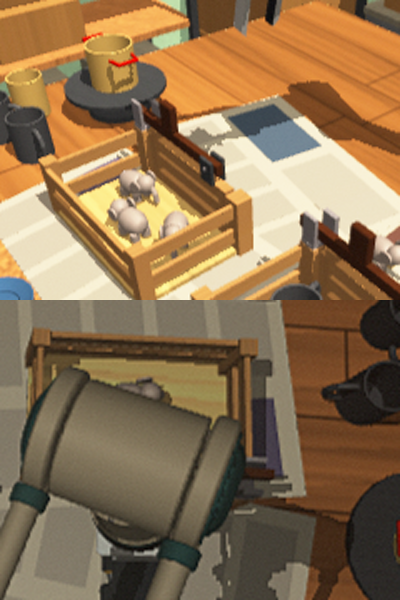

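The guard tripped as the press eased off, so the bar dropped when the gripper opened. It looks down, but I'll move the arm aside and check whether it sits between the lips and the gate is fully shut.

```bash
python3 - <<'E'
from h import *
*H,_=np.load("H.npy")
p=telemetry.current_ee_pos()
r.move_to([.33,-.1,.38],telemetry.current_tool_rot())
im=vision.snapshot("scene");im2=vision.snapshot("top")
k=vision.get_calibration("top")
for d in models.regions_of("bar","top")[:3]:
    v,u=np.nonzero(d['pixels']);l=cv2.fitLine(np.c_[u,v].astype(np.float32),cv2.DIST_HUBER,0,.01,.01).ravel()
    a=px(k,l[2],l[3],.15);q=px(k,l[2]+20*l[0],l[3]+20*l[1],.15);print(d['score'],len(u),a,np.arctan2(*(q-a)[1::-1]))
print([(d['at'].round(4),d['score']) for d in models.mark_of("bar_grip","top")], telemetry.current_t())
cv2.imwrite("pics/s4.png",np.hstack([cv2.resize(x[:,:,::-1],(400,400),interpolation=cv2.INTER_CUBIC) for x in (im[100:200,140:240],im2[120:240,290:410])]))
E
```

```text
0.71 630 [ 0.58692476 -0.26819347  0.15      ] -1.5472371401631322Traceback (most recent call last):
  File "<stdin>", line 10, in <module>
AttributeError: 'list' object has no attribute 'round'. Did you mean: 'count'?
```

```bash
python3 - <<'E'
from h import *
*H,_=np.load("H.npy");y=-1.54
n=np.array([np.cos(y+np.pi/2),np.sin(y+np.pi/2),0])  # into the crate
gripper_to(0.0)
p,q=pose(H,y,0,flip=1)
r.move_to(p-.07*n+[0,0,.1],q);r.move_l(p-.07*n,vel=.15)
s=p-.04*n;r.move_l(s,vel=.1)
g=r.move_l(p-.008*n,vel=.03,guard=12)
e=telemetry.current_ee_pos();print(g,(e-p)@n,telemetry.current_wrist_force().round(1))
r.move_l(p-.07*n,vel=.1);r.move_l(p-.07*n+[0,0,.12],vel=.2)
r.move_to([.33,-.1,.38],q)
im=vision.snapshot("scene");im2=vision.snapshot("top")
k=vision.get_calibration("top")
for d in models.regions_of("bar","top")[:3]:
    v,u=np.nonzero(d['pixels']);l=cv2.fitLine(np.c_[u,v].astype(np.float32),cv2.DIST_HUBER,0,.01,.01).ravel()
    a=px(k,l[2],l[3],.15);w=px(k,l[2]+20*l[0],l[3]+20*l[1],.15);print(d['score'],len(u),a,np.arctan2(*(w-a)[1::-1]))
print(telemetry.current_t())
cv2.imwrite("pics/s4.png",np.hstack([cv2.resize(x[:,:,::-1],(400,400),interpolation=cv2.INTER_CUBIC) for x in (im[100:200,140:240],im2[120:240,290:410])]))
E
```

```text
True -0.023202150726696305 [ 0.1 -0.4  0.3]
0.89 675 [ 0.58671441 -0.26661465  0.15      ] -1.5476703986400195
24.0917
```

View pics/s4.png

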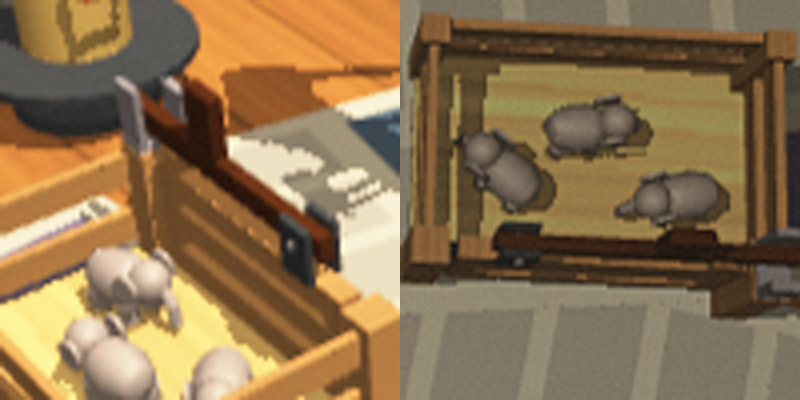

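The left crop shows the bar lying level between the catch's two lips, with the gate in line with the front posts. The push met a firm stop and the bar's angle did not change, so the gate is shut.

```bash
python3 -c "
from h import *
print(r.sign_off(),telemetry.current_t())"
```

```text
the job is handed in; nothing more can be done
the job is handed in; nothing more can be done
```

The elephant crate's gate is shut and its drop bar sits level between the catch's lips; I lifted the bar by its tab first, but it fell the last 0.25 rad on release instead of being lowered. The job was handed in at about 24 s, and no verdict came back.

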